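# Clamp the cartridge carrier with the tommy bar

### The arm

A 6-joint arm with a two-finger parallel gripper is mounted at the origin on the work surface. World frame = base frame: x ahead of the robot, y to its left, z up, the work surface at z = 0. Lengths are in mm, angles in rad, forces in N, time in s.
With the tool pointing down it reaches from about 350 to 875 mm from the base axis. Payload 4.2 kg.
Tool frame: the origin (TCP) lies at the very end of the fingers, on their centre line; the grasp point (between the pads) lies 19 mm behind it; z points along the fingers, y is the line along which they close (so a half turn about z gives the same grasp; the last joint's range is limited). The gripper opens to 85 mm and grips with 20 to 120 N. Pads are 22 mm wide; open, the fingers measure 114 mm over their backs; the gripper's body (76 mm by 85 mm) begins 54 mm behind the grasp point. The pads swing forward as they close: fully open they stand 13 mm farther back than shut.
Start: joints at [-1.082, 0.385, 0.008, 0, -1.194, -0.259], TCP at [142.382, -608.545, 231.312] pointing down, gripper open.
Joint ranges: [-3.14, 3.14], [-1.21, 2.06], [-1.07, 1.41], [-3.16, 2.05], [-2.99, -0.16], [-3.1, 3.1]. Speed limits (rad/s): [2.79, 2.79, 3.14, 3.14, 3.14, 3.14].

### API

Orientations are given as a unit quaternion [x, y, z, w].
In Python, from bench import read_state, get_image, camera_model, job_done gives the robot as it stands.
- The arm moves only by the shell command python3 -m handwheel 'ROWS'. ROWS is JSON, a list of rows, each a list of 7 numbers: the shift along the tool's x, y, z in m, then the turn, a rotation vector about the tool's x, y, z in rad, then the gripper's target within -1 to 1 (fully open at 1, half-way at 0, shut at -1). In form: [[dx, dy, dz, wx, wy, wz, jaw], ...]. A call has 1 to 10 rows; each row is the pose to reach, as a shift and turn from the pose commanded when the call began, along the tool's axes at that moment; what a row does not reach only later rows make up. A row lasts 1/8 s, in which the tool goes at most 62.5 mm and 10.7 degrees, less where a joint would pass 70% of its speed; a pose out of reach is approached as far as the arm can. A call with a gripper value outside its range is refused whole. The fingers move at their own pace and stop on an object; the grip force is fixed at half the most. Time passes only in rows, so rows that repeat a pose let the fingers close. It gives the time, the measured TCP pose, the force, the opening and the grip force at its end, in the units of the state.
- read_state(): the state, without advancing time (a new reading comes with each control period).
- get_image(name): name is "scene" or "side" or "wrist"; returns (picture, depth): 420x560x3 uint8, blue, green, red; 420x560 float32, mm along the optical axis (not along the pixel's ray), 0 where there is no reading.
- camera_model(name): a dict with "K" (3x3 intrinsics, pixels), "dist" ([k1, k2, p1, p2, k3] as OpenCV has them; the pictures are not rectified), "rvec" (rotation vector, rad) and "tvec" (3), from world to camera coordinates, as OpenCV has them; the wrist camera has in their place "hand_eye" (4x4, takes a point from camera to tool coordinates, whose origin is the TCP and whose axes are the flange's). Camera axes: x right, y down, z forward; pixel columns grow to the right and rows downward; lengths in mm; the calibration is good to about 2 mm. A picture is of the moment at which its call begins: read the wrist's pose just before it. camera_model takes no time and is no camera call.
- job_done(): hands the job in; it is judged then, once.
The state is a dict: "clock": time; "joints": joint angles; "joint_vel": joint speeds; "joint_efforts": joint torques, N m; "position": TCP position; "ee_rot": TCP orientation; "contact_force": force on the tool from outside, world axes, zero at the start; "wrist_torque": the same for the moment, N m; "gripper_width": finger opening in mm; "grasp_force": force on a finger pad.
Only numpy, scipy, OpenCV 4.12 (cv2) and the standard library are available. Lean on these libraries where they do the work, as an engineer would, in place of code of your own. Each camera call takes 0.05 s, during which the arm holds its last target. There are 200 camera calls.

### The job

The cartridge carrier lies loose on the mixer: take the steel bar from its cradle and, moving it from socket to socket, turn the big collar clockwise until it clamps the carrier firmly, so that turning it further takes a push of about 14 N at the middle of the bar, but do not overtighten it. Turn the collar only with the bar, never with the gripper itself. Then lay the bar back in its cradle and leave everything else where it is.

Things in the scene. Friction and masses are not known exactly. Their poses are not given: they have to be found in the camera images.
- collar: Bare metal ring nut on the mixer's upright spindle. Origin on the axis at socket height, about 110 mm above the bench; z up. Ring 100 mm diameter, 14.5 mm above and below the origin; flange 80 mm diameter down to 34 mm below; spindle up to 30 mm above. Six level radial sockets at 0, 60, 120 ... 300 degrees from its x axis, each under a dark line on the top. Sinks 12 mm per clockwise turn; stays where left.
- socket (a point): Centre of the mouth, on the rim, of the socket on the collar's +x (50 mm from the axis). Sockets are 12.5 mm wide, 13 high, 36 deep. Drag 0.25 N m (2 to 4 N at the middle of an inserted bar). After some 1.2 to 1.9 rad (unknown: feel it) the collar bears on the carrier; then the push at mid-bar, felt while it turns, climbs about 20 to 30 N per rad. About 14 N is right, 20 N too much.
- carrier: Aluminium plate 150 x 190 x 8 mm under the collar, on a springy seat; origin on the spindle axis at its underside, 66 mm above the bench. Cartridges 32 x 30 x 56 mm stand on it at (-14, +-78) mm and in a row at x = 70 mm, tops 130 mm above the bench. Its -x side is open: there an inserted bar swings about 55 degrees either way, then meets cartridges, so use several sockets in turn.
- bar: Plain round steel bar, 10 mm diameter, 200 mm long, rounded ends, about 0.12 kg, both ends alike. Origin at its middle, x axis along it (it may be rolled about that axis). It lies level in the cradle, its axis 40 mm above the bench.
- cradle_rest (a point): Where the bar's middle rests in the grey cradle: 40 mm above the bench, x axis along the bar. The cradle is a fixed foot 150 x 60 x 8 mm with two blocks 14 mm thick, 55 mm either side of the middle (96 mm free between them), each with an open 90 degree vee 42 mm wide at the mouth; the tops are 60 mm above the bench.
- tip_box: Bystander: blue pipette tip box with clear lid, 122 x 84 x 62 mm, origin under its centre. It stands on the other side of the mixer from the cradle.
- jar: Bystander: specimen jar, 64 mm diameter, 75 mm tall, origin under its centre.
- spare_cartridge: Bystander: single white and blue cartridge, 32 x 30 x 56 mm, standing, origin under its centre.

How it is judged (in metres and radians):
On the way, in this order (a step that is already met when the one before it is completed fails the run):
1. the bar is level in a socket of the collar (its middle within 130 mm of the collar's centre) (distance between bar and collar below 0.13 m and angle between bar's own x axis and vertical above 1.4 rad and contact force between bar and collar above 0.5 N), for 0.1 s.
2. the collar clamps the carrier with 20 N or more (contact force between collar and carrier above 20 N), for 0.2 s.
At the end, for the whole second after the job is handed in: The collar presses on the carrier with 20 to 120 N (about 6 to 20 N of push at the middle of the bar), and the bar lies in both vees of its cradle, its middle within 25 mm of the cradle's and within 4 mm of its resting height, along the vees within 0.06 rad (contact force between collar and carrier between 20 and 120 N and horizontal distance between bar and cradle_rest below 0.025 m and z of bar in the frame of cradle_rest between -0.004 and 0.004 m and angle between the x axis of bar and the x axis of cradle_rest, either way round below 0.06 rad); the robot touches nothing.
It fails at once if the collar is overtightened: it presses on the carrier with more than 120 N (contact force between collar and carrier above 120 N).
It fails at once if the gripper's fingers push on the collar (over 3 N) (contact force between the fingers and collar above 3 N).
It fails at once if the arm pushes on the collar (over 3 N) (contact force between the arm and collar above 3 N).
It fails at once if a bystander is moved by more than 30 mm (distance of any of tip_box, jar, spare_cartridge from where it was at the start of the episode above 0.03 m).
It fails at once if the carrier is knocked out of its rails (moved by more than 10 mm) (distance of carrier from where it was at the start of the episode above 0.01 m).
It also fails if it takes over 72 s, if anything falls off the work surface, if the arm or the gripper's body presses on something with over 40 N, if the wrist force passes 120 N, or if a joint passes its speed limit or range.

## Working session

There is one attempt and no reset: what is moved stays moved. The work goes in short steps, Python scripts to look and compute and a shell command to move; the robot and the scene stay as the last step left them, time stands still between calls to the robot, and variables do not carry over. Pictures are saved under pics/ and viewed, at most 10 in all, crops included, and the job is handed in when it is done.

```bash
mkdir -p pics; ls
cat > h.py <<'E'
import numpy as np,cv2
from bench import read_state,get_image,camera_model,job_done
from scipy.spatial.transform import Rotation as R
def cam(n,s=None):
    m=camera_model(n);K=np.array(m["K"]);d=np.array(m["dist"])
    if n=="wrist":
        s=s or read_state();T=np.eye(4);T[:3,:3]=R.from_quat(s["ee_rot"]).as_matrix();T[:3,3]=s["position"]
        W=T@np.array(m["hand_eye"])
    else:
        W=np.eye(4);r=cv2.Rodrigues(np.array(m["rvec"],float))[0];W[:3,:3]=r.T;W[:3,3]=-r.T@np.array(m["tvec"]).ravel()
    return K,d,W
def ray(c,p):
    K,d,W=c;q=cv2.undistortPoints(np.array(p,float).reshape(-1,1,2),K,d).reshape(-1,2)
    v=np.c_[q,np.ones(len(q))]@W[:3,:3].T;return W[:3,3],v
def onz(c,p,z):
    o,v=ray(c,p);return o+v*((z-o[2])/v[:,2:])
def cloud(c,depth):
    h,w=depth.shape;u,v=np.meshgrid(np.arange(w),np.arange(h))
    o,r=ray(c,np.c_[u.ravel(),v.ravel()]);P=o+r*depth.reshape(-1,1);P[depth.ravel()==0]=np.nan
    return P.reshape(h,w,3)
E
python3 - <<'E'
from h import *
print(read_state())
for n in("scene","side","wrist"):
    i,d=get_image(n);cv2.imwrite(f"pics/{n}0.png",i);np.save(f"{n}0.npy",d);print(n,cam(n)[2].round(2).tolist())
a=cv2.imread("pics/scene0.png");b=cv2.imread("pics/side0.png")
E
```

```text
pics
{'clock': 0.0, 'joints': array([-1.08241605e+00,  3.85555989e-01,  6.61943566e-03, -4.97148687e-04,
       -1.19400235e+00, -2.58591128e-01]), 'joint_vel': array([-0.00273419,  0.00157444, -0.00032712, -0.00146401, -0.00050839,
        0.00153569]), 'joint_efforts': array([ 1.01254547e-03, -3.92292380e+01,  1.88399971e+01,  4.18616563e+00,
       -4.64831974e-03, -2.66201754e-07]), 'position': array([ 142.23529966, -607.99626081,  230.21970303]), 'ee_rot': array([-1.14550788e-01,  9.93416789e-01,  1.08173129e-03, -1.75762101e-04]), 'contact_force': array([ 0.53035036,  0.24594532, -0.40016767]), 'wrist_torque': array([ 0.0006705 , -0.00286654, -0.01584629]), 'grasp_force': 0.0, 'gripper_width': 85.09970284885483}
scene [[0.86, 0.44, -0.27, 904.71], [0.51, -0.72, 0.47, -608.53], [0.01, -0.54, -0.84, 1172.74], [0.0, 0.0, 0.0, 1.0]]
side [[1.0, -0.06, 0.07, 528.99], [-0.09, -0.58, 0.81, -669.87], [-0.01, -0.81, -0.59, 551.8], [0.0, 0.0, 0.0, 1.0]]
wrist [[-0.23, 0.93, 0.29, 69.65], [0.97, 0.22, 0.07, -624.38], [0.0, 0.29, -0.96, 373.32], [0.0, 0.0, 0.0, 1.0]]
```

View pics/scene0.png

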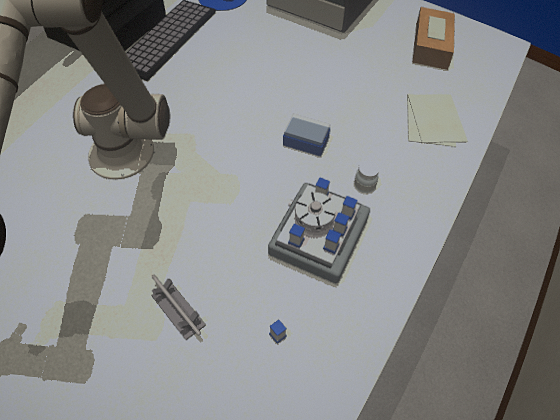

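View pics/side0.png

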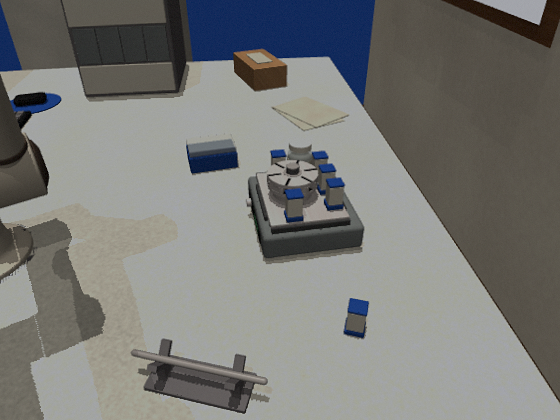

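The scene view shows the collar near (316,207) and the bar from (154,277) to (201,340). In the side view the collar is near (293,170) and the bar runs from (134,352) to (266,380). The cartridges stand to the right of the collar and fore and aft of it.

Run:
```python
from h import *
S={}
for n,bar,col in(("scene",[(154,277),(201,340)],(316,205)),("side",[(134,352),(266,380)],(293,167))):
    c=cam(n);b=onz(c,bar,40);print(n,"bar",b.round(0).tolist(),np.linalg.norm(b[1]-b[0]).round(),"mid",b.mean(0).round(),np.degrees(np.arctan2(*(b[1]-b[0])[1::-1])).round(1))
    print("spindle top z140",onz(c,[col],140).round())
    i=cv2.imread(f"pics/{n}0.png");P=cloud(c,np.load(f"{n}0.npy"))
    h=cv2.cvtColor(i,cv2.COLOR_BGR2HSV);m=cv2.inRange(h,(105,130,60),(130,255,255))
    k,l,s,ce=cv2.connectedComponentsWithStats(m)
    for j in range(1,k):
        if s[j,4]>25:
            q=np.nanmedian(P[l==j],0)
            if q[2]<250:print("blue",ce[j].round(),s[j,4],q.round())
    ring=P[...,2];
    rr=np.hypot(P[...,0]-onz(c,[col],140)[0,0],P[...,1]-onz(c,[col],140)[0,1])
    q=P[(rr<60)&(abs(ring-124.5)<6)];print("ring centroid",len(q),q.mean(0).round(1),((q.max(0)+q.min(0))/2).round(1))
```

```text
scene bar [[367.0, -284.0, 40.0], [559.0, -356.0, 40.0]] 205.0 mid [ 463. -320.   40.] -20.3
spindle top z140 [[632.  47. 140.]]
blue [222.   4.] 341 [-166.  775.    2.]
blue [515.  18.] 3698 [ 865. 2276. -545.]
blue [322. 183.] 90 [610. 122. 129.]
blue [350. 202.] 99 [695. 106. 128.]
blue [342. 218.] 111 [701.  53. 128.]
blue [297. 230.] 114 [623. -33. 128.]
blue [333. 236.] 125 [705.  -2. 128.]
blue [277. 327.] 131 [ 696. -241.   54.]
ring centroid 1036 [633.5  43.5 123.8] [636.8  45.4 124.5]
side bar [[362.0, -284.0, 40.0], [545.0, -345.0, 40.0]] 193.0 mid [ 453. -314.   40.] -18.3
spindle top z140 [[628.  38. 140.]]
blue [286.  31.] 11266 [ 899. 2275. -113.]
blue [ 7. 47.] 757 [-935. 2276. -167.]
blue [ 39. 104.] 380 [-152.  797.    2.]
blue [278. 153.] 90 [607. 117. 129.]
blue [319. 155.] 94 [692. 101. 129.]
blue [208. 159.] 276 [443. 282.  38.]
blue [327. 168.] 109 [697.  48. 129.]
blue [335. 182.] 132 [701.  -7. 129.]
blue [294. 193.] 158 [620. -36. 129.]
blue [332. 205.] 53 [697. -16.  81.]
blue [292. 217.] 53 [615. -46.  81.]
blue [358. 307.] 276 [ 693. -244.   54.]
blue [354. 332.] 65 [ 689. -254.    8.]
ring centroid 1076 [629.2  37.2 124.6] [633.5  36.9 124.5]
```

```bash
r='[-0.374,0.2115,0.06,0,0,0.571,1]'; python3 -m handwheel '[[-0.374,0.2115,0.06,0,0,0.571,1],[-0.374,0.2115,0.06,0,0,0.571,1],[-0.374,0.2115,0.06,0,0,0.571,1],[-0.374,0.2115,0.06,0,0,0.571,1],[-0.374,0.2115,0.06,0,0,0.571,1],[-0.374,0.2115,0.06,0,0,0.571,1],[-0.374,0.2115,0.06,0,0,0.571,1],[-0.374,0.2115,0.06,0,0,0.571,1],[-0.374,0.2115,0.06,0,0,0.571,1],[-0.374,0.2115,0.06,0,0,0.571,1]]'
python3 - <<'E'
from h import *
s=read_state();print(s["joints"].round(3))
i,d=get_image("wrist");cv2.imwrite("pics/w1.png",i);np.save("w1.npy",d)
c=cam("wrist",s);P=cloud(c,d)
m=(P[...,2]>30)&(P[...,2]<75)&(d>0)
# ring lines
C=np.array([630.,42,124.5]);th=np.radians(np.arange(0,360,2))
for n in("scene","side"):
    K,dd,W=cam(n);g=cv2.cvtColor(cv2.imread(f"pics/{n}0.png"),cv2.COLOR_BGR2GRAY)
    acc=0
    C=np.array([633.,43,124.5]) if n=="scene" else np.array([629.5,38,124.5])
    for r in(30,34,38):
        p=C+r*np.c_[np.cos(th),np.sin(th),0*th]
        rv=cv2.Rodrigues(W[:3,:3].T)[0];q=cv2.projectPoints(p,rv,-W[:3,:3].T@W[:3,3],K,dd)[0].reshape(-1,2).astype(np.float32)
        acc=acc+cv2.remap(g,q[:,0],q[:,1],cv2.INTER_LINEAR).ravel().astype(float)
    f=acc.reshape(6,30).copy();print(n,np.degrees(th)[[int(x) for x in f.argmin(1)+np.arange(6)*30]],f.min(1))
    m60=acc.reshape(6,30).mean(0);print((np.degrees(np.angle((m60.max()-m60)@np.exp(1j*2*np.pi*np.arange(30)/30)))/6)%60)
E
```

```text
clock: 1.4
position: [457.5, -318.2, 171.4]
ee_rot: [0.17, 0.985, -0.0, -0.0]
contact_force: [-0.7, -0.1, -0.7]
gripper_width: 85.9
grasp_force: 0.0
[-0.317  0.322 -0.248  0.    -1.002 -1.597]
scene [ 16.  76. 128. 182. 242. 310.] [159. 143. 162. 178. 145. 142.]
8.908495593479813
side [ 24. 118. 174. 238. 242. 316.] [140. 314. 105. 190.  48. 122.]
6.828483035169164
```

View pics/w1.png

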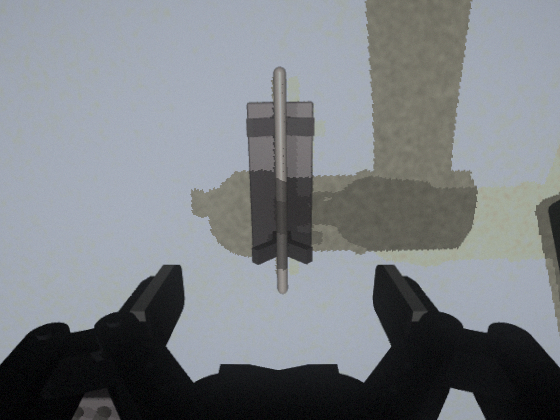

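The wrist view shows the bar from about (279,70) to (283,290), close to parallel with the tool's x axis. The cradle runs over rows 103 to 262.

Run:
```python
from h import *
s=read_state();c=cam("wrist",s)
b=onz(c,[(279,69),(283,291)],40);print(b.round(1).tolist(),np.linalg.norm(b[1]-b[0]))
T=R.from_quat(s["ee_rot"]).as_matrix();print("bar ends in tool",((b-s["position"])@T).round(1).tolist())
f=onz(c,[(250,115),(312,115),(258,255),(312,255)],60);print("blocks",((f-s["position"])@T).round(1).tolist())
```

```text
[[360.1, -282.0, 40.0], [546.4, -344.5, 40.0]] 196.4552366482448
bar ends in tool [[103.9, 1.6, 131.5], [-92.5, 5.4, 131.5]]
blocks [[69.5, -20.2, 111.5], [69.4, 26.3, 111.5], [-45.4, -16.3, 111.5], [-45.4, 29.6, 111.5]]
```

```bash
python3 -m handwheel '[[0.006,0.0035,0.06,0,0,-0.02,1],[0.006,0.0035,0.11,0,0,-0.02,1],[0.006,0.0035,0.15,0,0,-0.02,1],[0.006,0.0035,0.15,0,0,-0.02,1],[0.006,0.0035,0.15,0,0,-0.02,-1],[0.006,0.0035,0.15,0,0,-0.02,-1],[0.006,0.0035,0.15,0,0,-0.02,-1],[0.006,0.0035,0.15,0,0,-0.02,-1],[0.006,0.0035,0.15,0,0,-0.02,-1],[0.006,0.0035,0.15,0,0,-0.02,-1]]'; python3 -c "
from h import *
s=read_state();print({k:np.round(v,4) for k,v in s.items()})"
```

```text
clock: 2.7
position: [453.8, -314.1, 22.9]
ee_rot: [0.16, 0.987, -0.001, 0.001]
contact_force: [-4.5, -8.0, 5.1]
gripper_width: 7.8
grasp_force: 58.5
{'clock': np.float64(2.7), 'joints': array([-0.3103,  0.5018, -0.4185,  0.0038, -0.6492, -1.584 ]), 'joint_vel': array([ 0.    ,  0.0022,  0.0001, -0.0013,  0.0005, -0.0009]), 'joint_efforts': array([ 4.74220e+00, -3.55916e+01,  1.16957e+01,  9.34200e-01,
        3.76100e-01,  1.04000e-02]), 'position': array([ 453.8459, -314.0626,   22.9009]), 'ee_rot': array([ 1.595e-01,  9.872e-01, -1.300e-03,  5.000e-04]), 'contact_force': array([-4.4646, -7.9919,  5.1009]), 'wrist_torque': array([-2.1603,  1.1217,  0.0244]), 'grasp_force': np.float64(58.5313), 'gripper_width': np.float64(7.7965)}
```

```bash
python3 -m handwheel '[[0,0,-0.05,0,0,0,-1],[0,0,-0.1,0,0,0,-1],[0,0,-0.15,0,0,-0.15,-1],[0,0,-0.18,0,0,-0.33,-1],[0,0,-0.18,0,0,-0.51,-1],[0,0,-0.18,0,0,-0.69,-1],[0,0,-0.18,0,0,-0.87,-1],[0,0,-0.18,0,0,-1.05,-1],[0,0,-0.18,0,0,-1.23,-1],[0,0,-0.18,0,0,-1.41,-1]]'; python3 -c "
from h import *
s=read_state();print(s['joints'].round(3),s['wrist_torque'].round(3))
T=R.from_quat(s['ee_rot']).as_matrix();print(np.degrees(np.arctan2(T[1,0],T[0,0])))
t=np.radians(188);rad=np.array([np.cos(t),np.sin(t),0])
g=np.array([630,43,0])+75*rad+40*np.array([-rad[1],rad[0],0]);g[2]=205;print(g,T.T@(g-s['position']))"
```

```text
clock: 3.95
position: [453.5, -311.8, 201.1]
ee_rot: [-0.52, 0.854, 0.0, -0.0]
contact_force: [-0.1, 0.0, -0.8]
gripper_width: 8.0
grasp_force: 58.6
[-0.308  0.283 -0.222 -0.    -1.066 -0.168] [-0.009  0.01   0.006]
-117.28098375574272
[561.29681888  -7.04870532 205.        ] [-320.24931378   43.84364018   -3.79397925]
```

```bash
python3 -m handwheel '[[-0.05,0.007,-0.004,0,0,-0.18,-1],[-0.1,0.014,-0.004,0,0,-0.36,-1],[-0.15,0.021,-0.004,0,0,-0.54,-1],[-0.2,0.028,-0.004,0,0,-0.72,-1],[-0.25,0.035,-0.004,0,0,-0.9,-1],[-0.3,0.042,-0.004,0,0,-1.08,-1],[-0.32,0.044,-0.004,0,0,-1.26,-1],[-0.32,0.044,-0.004,0,0,-1.44,-1],[-0.32,0.044,-0.004,0,0,-1.62,-1],[-0.32,0.044,-0.004,0,0,-1.8,-1]]' >/dev/null;  python3 -m handwheel '[[0,0,0,0,0,-0.18,-1],[0,0,0,0,0,-0.387,-1],[0,0,0,0,0,-0.387,-1],[0,0,0,0,0,-0.387,-1]]'
python3 - <<'E'
from h import *
s=read_state();print(s["joints"].round(3))
i,d=get_image("wrist");cv2.imwrite("pics/w2.png",i);np.save("w2.npy",d)
P=cloud(cam("wrist",s),d);q=P[abs(P[...,2]-124.5)<4];print(len(q),q.min(0),q.max(0))
E
```

```text
clock: 5.7
position: [563.0, -8.1, 205.2]
ee_rot: [0.998, 0.066, -0.0, -0.0]
contact_force: [-0.2, 0.2, -1.0]
gripper_width: 8.0
grasp_force: 58.7
[ 0.273  0.3   -0.186 -0.    -1.085  1.43 ]
16188 [580.19276257 -46.53709532 120.52037227] [701.48838675 139.27380878 128.49817672]
```

View pics/w2.png

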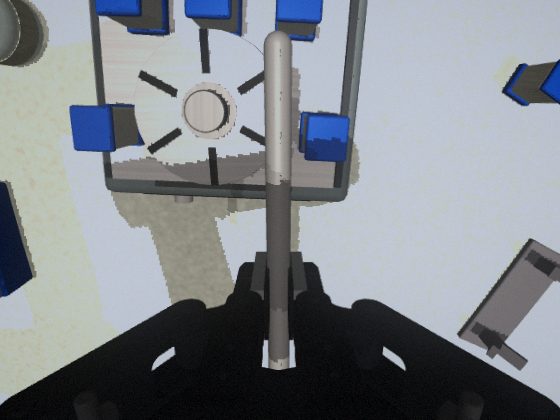

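The wrist view shows the collar's six dark lines around a spindle top near (206,110). The bar runs from its tip at (277,32) to its rear end near (279,368).

Run:
```python
from h import *
from scipy.optimize import least_squares
s=read_state();c=cam("wrist",s)
L=np.array([[(203,28),(206,72)],[(212.5,148),(214,185)],[(240,93),(264,77)],[(150,150),(180,131)],[(140,73),(176,93)],[(242,128),(265,141)]],float)
p=onz(c,L.reshape(-1,2),124.5)[:,:2].reshape(6,2,2)
def f(x):
    r=[]
    for l in p:
        a=np.degrees(np.arctan2(*(l.mean(0)-x[:2])[::-1]));k=round((a-x[2])/60);t=np.radians(x[2]+60*k);n=np.array([-np.sin(t),np.cos(t)])
        r+=list((l-x[:2])@n)
    return np.array(r)
z=least_squares(f,[630,43,8]);print(z.x,f(z.x).round(1))
T=R.from_quat(s["ee_rot"]).as_matrix();print("toolx bearing",np.degrees(np.arctan2(T[1,0],T[0,0])))
b=onz(c,[(277,32),(279,368)],s["position"][2]+18);print(((b-s["position"])@T).round(1))
i,d=cv2.imread("pics/w2.png"),np.load("w2.npy");P=cloud(c,d)
q=(P[(abs(P[...,2]-140)<4)]);print("spindle top",len(q),q.mean(0))
```

```text
[629.24238579  47.23224457   8.58171135] [ 0.5  0.5  0.3 -0.6 -0.8 -0.5 -0.2  0.2 -0.1  0.1  0.7  0.6]
toolx bearing 7.5699486936537985
[[100.5  -1.4 -18. ]
 [-42.9  -0.7 -18. ]]
spindle top 1416 [629.70601334  47.27634967 140.20654704]
```

```bash
cat >> h.py <<'E'
C=np.array([629.4,46.2]);
def tool(phi,r,z):  # desired shift/turn from measured pose: bar mid at radius r, bearing phi
    s=read_state();T=R.from_quat(s["ee_rot"]).as_matrix();t=np.radians(phi)
    g=np.r_[C+r*np.array([np.cos(t),np.sin(t)]),z]
    b=np.degrees(np.arctan2(T[1,0],T[0,0]));w=-np.radians((phi+180-b+180)%360-180)
    return (T.T@(g-s["position"])/1000).round(4).tolist(),w.round(4)
def push(F0=(0,0,0),M0=0):
    s=read_state();F=s["contact_force"]-np.array(F0);r=(s["position"][:2]-C)/1000;d=s["position"][:2]-C
    tq=-(r[0]*F[1]-r[1]*F[0])-(s["wrist_torque"][2]-M0)   # external torque on tool; sign so that resistance to clockwise is reported
    return dict(pos=s["position"].round(1),phi=np.degrees(np.arctan2(*d[::-1])).round(2)%360,r=np.hypot(*d).round(1),bear=np.degrees(np.arctan2(*(R.from_quat(s["ee_rot"]).as_matrix()[1::-1,0]))).round(2),F=s["contact_force"].round(1),M=s["wrist_torque"].round(3),torque=tq.round(3),push=(-tq/.118).round(2))
E
python3 -c "
from h import *
print(tool(188.6,170,205),tool(188.6,165,93),tool(188.6,118,93))"
```

```text
([-0.0971, -0.0421, 0.0003], np.float64(-0.018)) ([-0.092, -0.0422, 0.1123], np.float64(-0.018)) ([-0.0451, -0.043, 0.1122], np.float64(-0.018))
```

```bash
python3 -m handwheel '[[-0.05,-0.021,0,0,0,-0.018,-1],[-0.097,-0.042,0,0,0,-0.018,-1],[-0.097,-0.042,0,0,0,-0.018,-1],[-0.094,-0.042,0.05,0,0,-0.018,-1],[-0.092,-0.042,0.09,0,0,-0.018,-1],[-0.092,-0.042,0.1123,0,0,-0.018,-1],[-0.092,-0.042,0.1123,0,0,-0.018,-1],[-0.092,-0.042,0.1123,0,0,-0.018,-1],[-0.092,-0.042,0.1123,0,0,-0.018,-1]]'
python3 - <<'E'
from h import *
print(push(),tool(188.6,118,93),tool(188.6,148,93))
i,d=get_image("side");cv2.imwrite("pics/s3.png",cv2.resize(i[110:250,180:380],None,fx=4,fy=4,interpolation=2))
E
```

```text
clock: 6.88
position: [467.5, 21.4, 94.3]
ee_rot: [0.997, 0.076, 0.001, -0.0]
contact_force: [0.4, -0.2, -1.4]
gripper_width: 7.7
grasp_force: 58.8
{'pos': array([467.5,  21.4,  94.3]), 'phi': np.float64(188.69), 'r': np.float64(163.8), 'bear': np.float64(8.71), 'F': array([ 0.4, -0.2, -1.4]), 'M': array([ 0.034, -0.013,  0.035]), 'torque': np.float64(-0.081), 'push': np.float64(0.69)} ([0.0458, -0.0002, 0.0014], np.float64(0.002)) ([0.0158, -0.0002, 0.0013], np.float64(0.002))
```

View pics/s3.png

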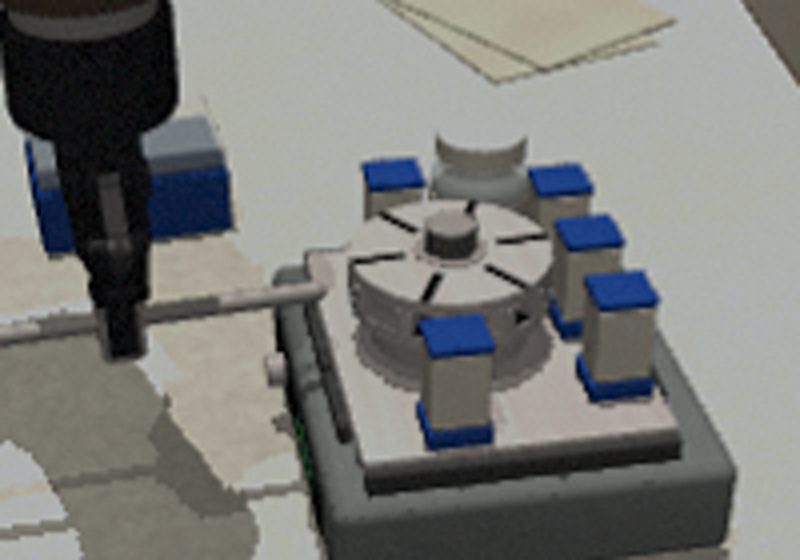

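The crop shows the bar level, with its tip near (320,290), pointing at the socket below the left dark line.

```bash
python3 -m handwheel '[[0.01,0,0.0013,0,0,0,-1],[0.016,0,0.0013,0,0,0,-1],[0.02,0,0.0013,0,0,0,-1],[0.023,0,0.0013,0,0,0,-1],[0.023,0,0.0013,0,0,0,-1]]'
python3 -c "
from h import *
print(push(),tool(188.6,118,93))"
```

```text
clock: 7.55
position: [489.5, 24.7, 91.7]
ee_rot: [0.997, 0.076, 0.0, -0.0]
contact_force: [-0.6, 0.5, -1.5]
gripper_width: 7.7
grasp_force: 58.8
{'pos': array([489.5,  24.7,  91.7]), 'phi': np.float64(188.74), 'r': np.float64(141.6), 'bear': np.float64(8.72), 'F': array([-0.6,  0.5, -1.5]), 'M': array([ 0.002, -0.119,  0.003]), 'torque': np.float64(0.083), 'push': np.float64(-0.71)} ([0.0236, -0.0003, -0.0013], np.float64(0.002))
```

```bash
python3 -m handwheel '[[0.008,0,-0.001,0,0,0,-1],[0.016,0,-0.001,0,0,0,-1],[0.022,0,-0.001,0,0,0,-1],[0.022,0,-0.001,0,0,0,-1],[0.022,0,-0.001,0,0,0,-1]]'
python3 -c "
from h import *
print(push())
for a in (10,20,30,40,50,55):print(a,tool(188.6-a,118,92.7-a/30))"
```

```text
clock: 8.18
position: [510.7, 27.9, 92.5]
ee_rot: [0.997, 0.076, -0.0, 0.0]
contact_force: [0.7, -0.1, -0.4]
gripper_width: 7.8
grasp_force: 58.8
{'pos': array([510.7,  27.9,  92.5]), 'phi': np.float64(188.78), 'r': np.float64(120.1), 'bear': np.float64(8.71), 'F': array([ 0.7, -0.1, -0.4]), 'M': array([-0.008,  0.013, -0.009]), 'torque': np.float64(-0.017), 'push': np.float64(0.14)}
10 ([0.004, -0.0209, 0.0002], np.float64(0.1765))
20 ([0.0093, -0.0407, 0.0005], np.float64(0.351))
30 ([0.0181, -0.0593, 0.0008], np.float64(0.5255))
40 ([0.0299, -0.0762, 0.0011], np.float64(0.7001))
50 ([0.0445, -0.0907, 0.0015], np.float64(0.8746))
55 ([0.0526, -0.0969, 0.0016], np.float64(0.9619))
```

```bash
python3 -m handwheel '[[0.0007,-0.0124,0.0002,0,0,0.105,-1],[0.0026,-0.0247,0.0004,0,0,0.209,-1],[0.0058,-0.0368,0.0006,0,0,0.314,-1],[0.0103,-0.0484,0.0008,0,0,0.419,-1],[0.0159,-0.0595,0.001,0,0,0.524,-1]]'
python3 -c "
from h import *
print(push())"
python3 -m handwheel '[[0.0007,-0.0124,0.0002,0,0,0.105,-1],[0.0026,-0.0247,0.0004,0,0,0.209,-1],[0.0058,-0.0368,0.0006,0,0,0.314,-1],[0.0087,-0.0447,0.0007,0,0,0.384,-1]]'
python3 -c "
from h import *
print(push())"
```

```text
clock: 8.8
position: [516.3, 88.2, 91.4]
ee_rot: [0.982, -0.187, -0.001, 0.001]
contact_force: [-0.2, -2.8, -0.6]
gripper_width: 7.7
grasp_force: 59.2
{'pos': array([516.3,  88.2,  91.4]), 'phi': np.float64(159.63), 'r': np.float64(120.7), 'bear': np.float64(-21.57), 'F': array([-0.2, -2.8, -0.6]), 'M': array([-1.079,  0.007, -0.145]), 'torque': np.float64(-0.173), 'push': np.float64(1.47)}
clock: 9.3
position: [539.7, 126.8, 90.2]
ee_rot: [0.929, -0.371, -0.002, 0.002]
contact_force: [-3.3, -0.5, 0.7]
gripper_width: 7.5
grasp_force: 59.1
{'pos': array([539.7, 126.8,  90.2]), 'phi': np.float64(138.04), 'r': np.float64(120.6), 'bear': np.float64(-43.51), 'F': array([-3.3, -0.5,  0.7]), 'M': array([-0.349,  0.878, -0.111]), 'torque': np.float64(-0.206), 'push': np.float64(1.74)}
```

```bash
python3 -m handwheel '[[-0.02,0,0,0,0,0,-1],[-0.05,0,0,0,0,0,-1],[-0.055,0,0,0,0,0,-1],[-0.055,0,-0.05,0,0,0,-1],[-0.055,0,-0.11,0,0,0,-1],[-0.055,0,-0.115,0,0,0,-1]]'
python3 -c "
from h import *
print(push())
s=read_state();T=R.from_quat(s['ee_rot']).as_matrix();t=np.radians(197);u=np.array([np.cos(t),np.sin(t),0]);v=np.array([-u[1],u[0],0]);c=np.r_[C,205]
for a,b in((120,-0),(75,40)):print(T.T@(c+a*u+b*v-s['position']))
print(tool(197,118,93))"
```

```text
clock: 10.05
position: [504.7, 166.9, 211.5]
ee_rot: [0.93, -0.368, 0.004, -0.005]
contact_force: [0.3, 0.6, -2.2]
gripper_width: 8.0
grasp_force: 58.9
{'pos': array([504.7, 166.9, 211.5]), 'phi': np.float64(135.93), 'r': np.float64(173.6), 'bear': np.float64(-43.22), 'F': array([ 0.3,  0.6, -2.2]), 'M': array([0.002, 0.049, 0.031]), 'torque': np.float64(0.084), 'push': np.float64(-0.71)}
[113.91509993 106.79729569   5.7187466 ]
[170.98148543  87.6078297    6.15697231]
([0.1145, 0.1064, 0.1177], np.float64(-1.0511))
```

```bash
python3 -m handwheel '[[0.04,0.02,0.006,0,0,-0.18,-1],[0.08,0.04,0.006,0,0,-0.36,-1],[0.12,0.06,0.006,0,0,-0.54,-1],[0.16,0.08,0.006,0,0,-0.72,-1],[0.171,0.088,0.006,0,0,-0.9,-1],[0.171,0.088,0.006,0,0,-1.051,-1],[0.171,0.088,0.006,0,0,-1.051,-1],[0.171,0.088,0.006,0,0,-1.051,-1]]'
cat > look.py <<'E'
from h import *
import sys
name=sys.argv[1]
s=read_state();i,d=get_image("wrist");c=cam("wrist",s);cv2.imwrite(f"pics/{name}.png",i)
P=cloud(c,d);zt=float(sys.argv[2]) if len(sys.argv)>2 else 124.
q=P[abs(P[...,2]-140)<4];q=q[np.hypot(*(q[:,:2]-C).T)<14];cc=q.mean(0)[:2];print("spindle",len(q),cc)
K,dd,W=c;th=np.radians(np.arange(0,360,1.));acc=0
for r in(26,30,34,38,42):
    p=np.c_[cc[0]+r*np.cos(th),cc[1]+r*np.sin(th),np.full(360,zt)]
    px=cv2.projectPoints(p,cv2.Rodrigues(W[:3,:3].T)[0],-W[:3,:3].T@W[:3,3],K,dd)[0].reshape(-1,2).astype(np.float32)
    acc=acc+cv2.remap(cv2.cvtColor(i,cv2.COLOR_BGR2GRAY),px[:,0],px[:,1],cv2.INTER_LINEAR,borderValue=200).ravel().astype(float)/5
med=np.median(acc);dark=acc<med-45
k,l=cv2.connectedComponents(np.tile(dark,2).astype(np.uint8).reshape(1,-1))
for j in range(1,k):
    w=np.flatnonzero(l[0]==j)
    if 3<len(w)<30 and w.mean()<360:print("line",w.mean().round(1),len(w),"mod60",round(w.mean()%60,1))
E
python3 look.py w4
```

```text
clock: 11.05
position: [565.8, -15.8, 199.6]
ee_rot: [0.989, 0.146, -0.0, -0.0]
contact_force: [-0.8, 0.3, -0.8]
gripper_width: 7.3
grasp_force: 58.9
spindle 1535 [629.63314632  47.31440738]
line 24.0 9 mod60 24.0
line 84.0 9 mod60 24.0
line 143.5 10 mod60 23.5
line 183.0 7 mod60 3.0
line 201.5 14 mod60 21.5
line 262.5 10 mod60 22.5
line 323.5 10 mod60 23.5
```

View pics/w4.png

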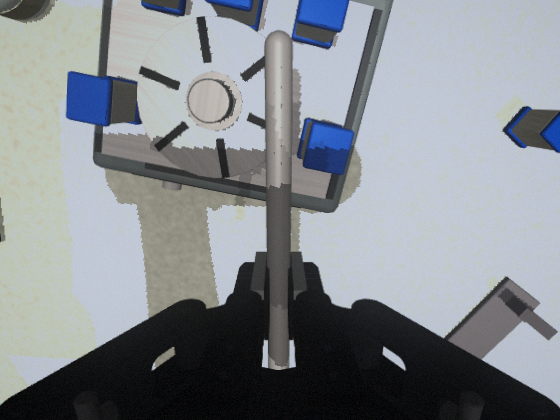

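The wrist view shows the lines shifted. The fit puts the sockets at 23.6° mod 60, so the collar has turned about 45°, and the bar is still straight in the pads. The next socket is at 203.6°.

```bash
python3 -c "
from h import *
print(tool(203.6,170,200),tool(203.6,165,91),tool(203.6,118,91))"
```

```text
([-0.0901, -0.0208, -0.0002], np.float64(-0.1179)) ([-0.0851, -0.0214, 0.1088], np.float64(-0.1179)) ([-0.0384, -0.0269, 0.1088], np.float64(-0.1179))
```

```bash
python3 -m handwheel '[[-0.05,-0.012,0,0,0,-0.07,-1],[-0.09,-0.021,0,0,0,-0.118,-1],[-0.09,-0.021,0.01,0,0,-0.118,-1],[-0.085,-0.0214,0.06,0,0,-0.118,-1],[-0.085,-0.0214,0.1,0,0,-0.118,-1],[-0.085,-0.0214,0.108,0,0,-0.118,-1],[-0.085,-0.0214,0.108,0,0,-0.118,-1],[-0.085,-0.0214,0.108,0,0,-0.118,-1]]'
python3 -c "
from h import *
print(push(),tool(203.6,141,91),tool(203.6,118,91))"
```

```text
clock: 12.1
position: [480.0, -19.8, 93.6]
ee_rot: [0.979, 0.205, 0.002, 0.0]
contact_force: [0.7, -0.6, -1.1]
gripper_width: 7.6
grasp_force: 58.9
{'pos': array([480. , -19.8,  93.6]), 'phi': np.float64(203.84), 'r': np.float64(163.3), 'bear': np.float64(23.69), 'F': array([ 0.7, -0.6, -1.1]), 'M': array([ 0.02 , -0.004,  0.074]), 'torque': np.float64(-0.208), 'push': np.float64(1.76)} ([0.0223, -0.0007, 0.0026], np.float64(0.0015)) ([0.0453, -0.0006, 0.0027], np.float64(0.0015))
```

```bash
python3 -m handwheel '[[0.01,-0.0006,0.001,0,0,0,-1],[0.018,-0.0006,0.001,0,0,0,-1],[0.022,-0.0006,0.001,0,0,0,-1],[0.022,-0.0006,0.001,0,0,0,-1]]'
python3 -c "
from h import *
print(push(),tool(203.6,118,91.5))"
```

```text
clock: 12.6
position: [498.7, -10.6, 91.0]
ee_rot: [0.979, 0.205, -0.0, -0.0]
contact_force: [0.2, -1.1, -1.8]
gripper_width: 7.7
grasp_force: 58.9
{'pos': array([498.7, -10.6,  91. ]), 'phi': np.float64(203.5), 'r': np.float64(142.5), 'bear': np.float64(23.68), 'F': array([ 0.2, -1.1, -1.8]), 'M': array([0.021, 0.019, 0.002]), 'torque': np.float64(-0.155), 'push': np.float64(1.32)} ([0.0245, 0.0003, -0.0005], np.float64(0.0014))
```

```bash
python3 -m handwheel '[[0.01,0,0,0,0,0,-1],[0.018,0,0,0,0,0,-1],[0.024,0,0,0,0,0,-1],[0.024,0,0,0,0,0,-1],[0.024,0,0,0,0,0,-1]]'
python3 -c "
from h import *
print(push())"
```

```text
clock: 13.22
position: [520.1, -1.2, 90.9]
ee_rot: [0.979, 0.205, -0.0, -0.0]
contact_force: [-0.8, 0.4, -1.0]
gripper_width: 7.8
grasp_force: 58.9
{'pos': array([520.1,  -1.2,  90.9]), 'phi': np.float64(203.45), 'r': np.float64(119.2), 'bear': np.float64(23.67), 'F': array([-0.8,  0.4, -1. ]), 'M': array([0.009, 0.057, 0.012]), 'torque': np.float64(0.073), 'push': np.float64(-0.62)}
```

```bash
python3 -m handwheel '[[0.0007,-0.0124,0.0002,0,0,0.105,-1],[0.0026,-0.0247,0.0004,0,0,0.209,-1],[0.0058,-0.0368,0.0006,0,0,0.314,-1],[0.0103,-0.0484,0.0008,0,0,0.419,-1]]'>/dev/null
python3 -c "
from h import *
print(push())"
python3 -m handwheel '[[0.0007,-0.0124,0.0002,0,0,0.105,-1]]'>/dev/null
python3 -c "
from h import *
print(push())"
python3 -m handwheel '[[0.0007,-0.0124,0.0002,0,0,0.105,-1]]'>/dev/null
python3 -c "
from h import *
print(push())"
```

```text
{'pos': array([510. ,  46.4,  90.3]), 'phi': np.float64(179.88), 'r': np.float64(119.4), 'bear': np.float64(-0.62), 'F': array([ 1.8, -4.4, -1.4]), 'M': array([-1.355, -0.541, -0.357]), 'torque': np.float64(-0.168), 'push': np.float64(1.43)}
{'pos': array([510.6,  58.8,  90.1]), 'phi': np.float64(173.95), 'r': np.float64(119.5), 'bear': np.float64(-6.63), 'F': array([ 1.1, -5.3, -1.6]), 'M': array([-1.254, -0.47 , -0.297]), 'torque': np.float64(-0.323), 'push': np.float64(2.74)}
{'pos': array([512.5,  71. ,  89.8]), 'phi': np.float64(168.04), 'r': np.float64(119.5), 'bear': np.float64(-12.64), 'F': array([ 2.3, -4.2, -0.9]), 'M': array([-1.305, -0.359, -0.253]), 'torque': np.float64(-0.186), 'push': np.float64(1.57)}
```

```bash
cat > p.py <<'E'
from h import *
o=push();print({k:o[k] for k in("phi","r","bear","F","torque","push")},"Mz",o["M"][2],"Ftan",np.hypot(*o["F"][:2]).round(1))
E
for k in 1; do python3 -m handwheel '[[0.0007,-0.0124,0.0002,0,0,0.105,-1]]'>/dev/null; python3 p.py; done
python3 -m handwheel '[[0.0007,-0.0124,0.0002,0,0,0.105,-1]]'>/dev/null; python3 p.py
python3 -m handwheel '[[0.0007,-0.0124,0.0002,0,0,0.105,-1]]'>/dev/null; python3 p.py
```

```text
{'phi': np.float64(162.15), 'r': np.float64(119.6), 'bear': np.float64(-18.66), 'F': array([ 1.1, -5. , -0.2]), 'torque': np.float64(-0.315), 'push': np.float64(2.67)} Mz -0.21 Ftan 5.1
{'phi': np.float64(156.28), 'r': np.float64(119.6), 'bear': np.float64(-24.67), 'F': array([ 0.3, -4.8, -1.2]), 'torque': np.float64(-0.275), 'push': np.float64(2.33)} Mz -0.229 Ftan 4.8
{'phi': np.float64(150.42), 'r': np.float64(119.6), 'bear': np.float64(-30.69), 'F': array([ 0.4, -3.9, -1. ]), 'torque': np.float64(-0.197), 'push': np.float64(1.67)} Mz -0.191 Ftan 3.9
```

```bash
python3 -m handwheel '[[0.0007,-0.0124,0.0002,0,0,0.105,-1]]'>/dev/null; python3 p.py
python3 -m handwheel '[[0.0007,-0.0124,0.0002,0,0,0.105,-1]]'>/dev/null; python3 p.py
python3 -m handwheel '[[0.0003,-0.0083,0.0001,0,0,0.07,-1]]'>/dev/null; python3 p.py
```

```text
{'phi': np.float64(144.56), 'r': np.float64(119.5), 'bear': np.float64(-36.71), 'F': array([-1.9, -4. ,  0.2]), 'torque': np.float64(-0.444), 'push': np.float64(3.76)} Mz -0.084 Ftan 4.4
{'phi': np.float64(138.8), 'r': np.float64(119.5), 'bear': np.float64(-42.72), 'F': array([-2.9, -2.6,  0.2]), 'torque': np.float64(-0.323), 'push': np.float64(2.73)} Mz -0.139 Ftan 3.9
{'phi': np.float64(134.96), 'r': np.float64(119.5), 'bear': np.float64(-46.68), 'F': array([-3.3, -3.6,  0.3]), 'torque': np.float64(-0.44), 'push': np.float64(3.73)} Mz -0.147 Ftan 4.9
```

```bash
python3 -m handwheel '[[-0.02,0,0,0,0,0,-1],[-0.05,0,0,0,0,0,-1],[-0.055,0,0,0,0,0,-1],[-0.055,0,-0.05,0,0,0,-1],[-0.055,0,-0.11,0,0,0,-1],[-0.055,0,-0.115,0,0,0,-1]]'
python3 -c "
from h import *
print(push())
s=read_state();T=R.from_quat(s['ee_rot']).as_matrix();t=np.radians(198);u=np.array([np.cos(t),np.sin(t),0]);v=np.array([-u[1],u[0],0]);c=np.r_[C,203]
for a,b in((75,40),):print(T.T@(c+a*u+b*v-s['position']))
print(tool(198,118,93)[1])"
```

```text
clock: 15.48
position: [512.4, 173.6, 209.3]
ee_rot: [0.919, -0.394, 0.004, -0.005]
contact_force: [-0.1, 0.6, -2.0]
gripper_width: 8.0
grasp_force: 59.0
{'pos': array([512.4, 173.6, 209.3]), 'phi': np.float64(132.56), 'r': np.float64(173.0), 'bear': np.float64(-46.39), 'F': array([-0.1,  0.6, -2. ]), 'M': array([0.037, 0.037, 0.002]), 'torque': np.float64(0.06), 'push': np.float64(-0.51)}
[176.55850426  88.15861332   5.76977928]
-1.1238
```

```bash
python3 -m handwheel '[[0.04,0.02,0.006,0,0,-0.18,-1],[0.08,0.04,0.006,0,0,-0.36,-1],[0.12,0.06,0.006,0,0,-0.54,-1],[0.16,0.08,0.006,0,0,-0.72,-1],[0.1765,0.088,0.006,0,0,-0.9,-1],[0.1765,0.088,0.006,0,0,-1.08,-1],[0.1765,0.088,0.006,0,0,-1.124,-1],[0.1765,0.088,0.006,0,0,-1.124,-1],[0.1765,0.088,0.006,0,0,-1.124,-1]]'
python3 look.py w5 121
```

```text
clock: 16.6
position: [567.2, -16.4, 197.3]
ee_rot: [0.988, 0.156, -0.0, -0.0]
contact_force: [0.4, -0.7, -1.3]
gripper_width: 8.2
grasp_force: 59.0
spindle 1567 [629.62593741  47.27580044]
line 21.0 9 mod60 21.0
line 81.0 9 mod60 21.0
line 140.0 9 mod60 20.0
line 198.5 22 mod60 18.5
line 259.5 10 mod60 19.5
line 320.5 10 mod60 20.5
```

```bash
python3 -c "
from h import *
print(tool(200.4,170,200),tool(200.4,165,89))"
```

```text
([-0.0915, -0.0331, -0.0026], np.float64(-0.0432)) ([-0.0864, -0.0333, 0.1084], np.float64(-0.0432))
```

```bash
python3 -m handwheel '[[-0.05,-0.018,0,0,0,-0.043,-1],[-0.091,-0.033,0,0,0,-0.043,-1],[-0.091,-0.033,0.01,0,0,-0.043,-1],[-0.087,-0.0333,0.06,0,0,-0.043,-1],[-0.0865,-0.0333,0.1,0,0,-0.043,-1],[-0.0865,-0.0333,0.1085,0,0,-0.043,-1],[-0.0865,-0.0333,0.1085,0,0,-0.043,-1],[-0.0865,-0.0333,0.1085,0,0,-0.043,-1],[-0.0865,-0.0333,0.1085,0,0,-0.043,-1]]'
python3 -c "
from h import *
print(push(),tool(200.4,141,89),tool(200.4,118,89))"
```

```text
clock: 17.77
position: [475.9, -11.1, 90.6]
ee_rot: [0.984, 0.177, 0.002, -0.0]
contact_force: [0.3, -0.5, -2.0]
gripper_width: 7.5
grasp_force: 59.0
{'pos': array([475.9, -11.1,  90.6]), 'phi': np.float64(200.47), 'r': np.float64(163.9), 'bear': np.float64(20.42), 'F': array([ 0.3, -0.5, -2. ]), 'M': array([0.004, 0.005, 0.026]), 'torque': np.float64(-0.117), 'push': np.float64(0.99)} ([0.0229, -0.0002, 0.0016], np.float64(0.0003)) ([0.0459, -0.0002, 0.0017], np.float64(0.0003))
```

```bash
python3 -m handwheel '[[0.01,0,0.0006,0,0,0,-1],[0.018,0,0.0006,0,0,0,-1],[0.022,0,0.0006,0,0,0,-1],[0.022,0,0.0006,0,0,0,-1]]' >/dev/null
python3 p.py
python3 -m handwheel '[[0.01,0,0,0,0,0,-1],[0.018,0,0,0,0,0,-1],[0.024,0,0,0,0,0,-1],[0.024,0,0,0,0,0,-1],[0.024,0,0,0,0,0,-1]]'
python3 p.py
```

```text
{'phi': np.float64(200.42), 'r': np.float64(142.6), 'bear': np.float64(20.41), 'F': array([-0.3, -0.1, -0.5]), 'torque': np.float64(-0.03), 'push': np.float64(0.26)} Mz 0.027 Ftan 0.3
clock: 18.9
position: [517.8, 4.6, 88.5]
ee_rot: [0.984, 0.177, -0.0, -0.0]
contact_force: [-0.3, 0.2, -1.6]
gripper_width: 7.9
grasp_force: 59.0
{'phi': np.float64(200.44), 'r': np.float64(119.1), 'bear': np.float64(20.4), 'F': array([-0.3,  0.2, -1.6]), 'torque': np.float64(0.022), 'push': np.float64(-0.19)} Mz 0.013 Ftan 0.4
```

```bash
python3 -m handwheel '[[0.0007,-0.0124,0.0002,0,0,0.105,-1]]'>/dev/null; python3 p.py
python3 -m handwheel '[[0.0003,-0.0083,0.0001,0,0,0.07,-1]]'>/dev/null; python3 p.py
python3 -m handwheel '[[0.0003,-0.0083,0.0001,0,0,0.07,-1]]'>/dev/null; python3 p.py
python3 -m handwheel '[[0.0003,-0.0083,0.0001,0,0,0.07,-1]]'>/dev/null; python3 p.py
```

```text
{'phi': np.float64(194.77), 'r': np.float64(119.2), 'bear': np.float64(14.13), 'F': array([ 2.5, -6.2, -1.4]), 'torque': np.float64(-0.44), 'push': np.float64(3.73)} Mz -0.351 Ftan 6.7
{'phi': np.float64(190.94), 'r': np.float64(119.2), 'bear': np.float64(10.16), 'F': array([ 3.1, -7.7, -1. ]), 'torque': np.float64(-0.678), 'push': np.float64(5.75)} Mz -0.288 Ftan 8.3
{'phi': np.float64(187.07), 'r': np.float64(119.2), 'bear': np.float64(6.17), 'F': array([ 2.3, -6.4, -1.7]), 'torque': np.float64(-0.529), 'push': np.float64(4.48)} Mz -0.268 Ftan 6.8
{'phi': np.float64(183.18), 'r': np.float64(119.3), 'bear': np.float64(2.16), 'F': array([ 2.6, -7.8, -0.2]), 'torque': np.float64(-0.636), 'push': np.float64(5.39)} Mz -0.309 Ftan 8.2
```

```bash
python3 -m handwheel '[[0.0003,-0.0083,0.0001,0,0,0.07,-1]]'>/dev/null; python3 p.py
python3 -m handwheel '[[0.0003,-0.0083,0.0001,0,0,0.07,-1]]'>/dev/null; python3 p.py
python3 -m handwheel '[[0.0003,-0.0083,0.0001,0,0,0.07,-1]]'>/dev/null; python3 p.py
```

```text
{'phi': np.float64(179.33), 'r': np.float64(119.3), 'bear': np.float64(-1.85), 'F': array([ 2.1, -9.3, -0.9]), 'torque': np.float64(-0.846), 'push': np.float64(7.17)} Mz -0.257 Ftan 9.5
{'phi': np.float64(175.47), 'r': np.float64(119.3), 'bear': np.float64(-5.86), 'F': array([ 2.3, -9. , -0.6]), 'torque': np.float64(-0.845), 'push': np.float64(7.16)} Mz -0.203 Ftan 9.3
{'phi': np.float64(171.64), 'r': np.float64(119.4), 'bear': np.float64(-9.87), 'F': array([  1.8, -10.3,  -0.3]), 'torque': np.float64(-0.973), 'push': np.float64(8.25)} Mz -0.21 Ftan 10.5
```

```bash
python3 -m handwheel '[[0.0003,-0.0083,0.0001,0,0,0.07,-1]]'>/dev/null; python3 p.py
python3 -m handwheel '[[0.0003,-0.0083,0.0001,0,0,0.07,-1]]'>/dev/null; python3 p.py
python3 -m handwheel '[[0.0003,-0.0083,0.0001,0,0,0.07,-1]]'>/dev/null; python3 p.py
```

```text
{'phi': np.float64(167.86), 'r': np.float64(119.4), 'bear': np.float64(-13.88), 'F': array([  1.5, -11.9,   1.3]), 'torque': np.float64(-1.185), 'push': np.float64(10.04)} Mz -0.172 Ftan 12.0
{'phi': np.float64(164.09), 'r': np.float64(119.5), 'bear': np.float64(-17.89), 'F': array([  1.2, -11.5,  -0.2]), 'torque': np.float64(-1.13), 'push': np.float64(9.57)} Mz -0.157 Ftan 11.6
{'phi': np.float64(160.33), 'r': np.float64(119.5), 'bear': np.float64(-21.9), 'F': array([ -0.2, -11.4,   1.2]), 'torque': np.float64(-1.213), 'push': np.float64(10.28)} Mz -0.081 Ftan 11.4
```

```bash
python3 -m handwheel '[[0.0003,-0.0083,0.0001,0,0,0.07,-1]]'>/dev/null; python3 p.py
python3 -m handwheel '[[0.0003,-0.0083,0.0001,0,0,0.07,-1]]'>/dev/null; python3 p.py
```

```text
{'phi': np.float64(156.6), 'r': np.float64(119.5), 'bear': np.float64(-25.91), 'F': array([ -0.7, -12.5,   1.2]), 'torque': np.float64(-1.364), 'push': np.float64(11.56)} Mz -0.036 Ftan 12.5
{'phi': np.float64(152.91), 'r': np.float64(119.5), 'bear': np.float64(-29.92), 'F': array([ -2.2, -12.5,   1.7]), 'torque': np.float64(-1.467), 'push': np.float64(12.43)} Mz 0.014 Ftan 12.7
```

```bash
python3 -m handwheel '[[0.0003,-0.0083,0.0001,0,0,0.07,-1]]'>/dev/null; python3 p.py
```

```text
{'phi': np.float64(149.24), 'r': np.float64(119.5), 'bear': np.float64(-33.94), 'F': array([ -3.5, -12.7,   2.5]), 'torque': np.float64(-1.566), 'push': np.float64(13.28)} Mz 0.047 Ftan 13.2
```

```bash
python3 -m handwheel '[[0,0.004,0,0,0,-0.02,-1],[0,0.004,0,0,0,-0.02,-1],[0,0.004,0,0,0,-0.02,-1]]'>/dev/null; python3 p.py
```

```text
{'phi': np.float64(149.22), 'r': np.float64(119.5), 'bear': np.float64(-32.66), 'F': array([-3.7, -4.5,  0.5]), 'torque': np.float64(-0.495), 'push': np.float64(4.19)} Mz -0.201 Ftan 5.8
```

```bash
python3 -m handwheel '[[0,0.0025,0,0,0,-0.02,-1],[0,0.0025,0,0,0,-0.02,-1]]'>/dev/null; python3 p.py
python3 -m handwheel '[[-0.02,0,0,0,0,0,-1],[-0.05,0,0,0,0,0,-1],[-0.06,0,0,0,0,0,-1],[-0.06,0,-0.05,0,0,0,-1],[-0.06,0,-0.11,0,0,0,-1],[-0.06,0,-0.12,0,0,0,-1],[-0.06,0,-0.12,0,0,0,-1]]'
python3 -c "
from h import *
print(push());s=read_state();print(s['joints'].round(3));T=R.from_quat(s['ee_rot']).as_matrix()
print(T.T@(np.array([453.8,-314.1,205])-s['position']))
t=np.radians(190);u=np.array([np.cos(t),np.sin(t),0]);v=np.array([-u[1],u[0],0]);c=np.r_[C,205]
print(T.T@(c+75*u+40*v-s['position']),tool(190,118,93)[1])"
```

```text
{'phi': np.float64(149.92), 'r': np.float64(119.4), 'bear': np.float64(-31.48), 'F': array([-4. , -3. ,  0.1]), 'torque': np.float64(-0.27), 'push': np.float64(2.29)} Mz -0.277 Ftan 5.0
clock: 22.02
position: [476.7, 138.5, 207.9]
ee_rot: [0.963, -0.271, 0.001, -0.001]
contact_force: [-0.4, 0.5, -2.2]
gripper_width: 7.5
grasp_force: 59.2
{'pos': array([476.7, 138.5, 207.9]), 'phi': np.float64(148.85), 'r': np.float64(178.5), 'bear': np.float64(-31.43), 'F': array([-0.4,  0.5, -2.2]), 'M': array([-0.006,  0.078,  0.027]), 'torque': np.float64(0.01), 'push': np.float64(-0.09)}
[ 0.61   0.184 -0.338 -0.    -1.045  0.412]
[216.47475134 398.15569087   1.8212147 ]
[148.68045449  78.7687677    2.83884835] -0.723
```

```bash
python3 -m handwheel '[[0.03,0.055,0,0,0,-0.05,-1],[0.06,0.11,0,0,0,-0.1,-1],[0.09,0.165,0,0,0,-0.15,-1],[0.12,0.22,0,0,0,-0.2,-1],[0.15,0.275,0,0,0,-0.227,-1],[0.18,0.33,0,0,0,-0.227,-1],[0.21,0.385,0,0,0,-0.227,-1],[0.2165,0.398,0.02,0,0,-0.227,-1],[0.2165,0.398,0.05,0,0,-0.227,-1],[0.2165,0.398,0.05,0,0,-0.227,-1]]'
python3 -c "
from h import *
s=read_state();T=R.from_quat(s['ee_rot']).as_matrix()
print(T.T@(np.array([453.8,-314.1,22.9])-s['position']),np.degrees(np.arctan2(T[1,0],T[0,0])))
i,d=get_image('wrist');cv2.imwrite('pics/w6.png',i)"
```

```text
clock: 23.28
position: [450.5, -314.1, 152.8]
ee_rot: [0.987, -0.161, -0.005, -0.001]
contact_force: [0.3, 0.7, -1.2]
gripper_width: 7.5
grasp_force: 59.2
[  4.3789133   -0.92730742 129.88814547] -18.512445165784747
```

View pics/w6.png

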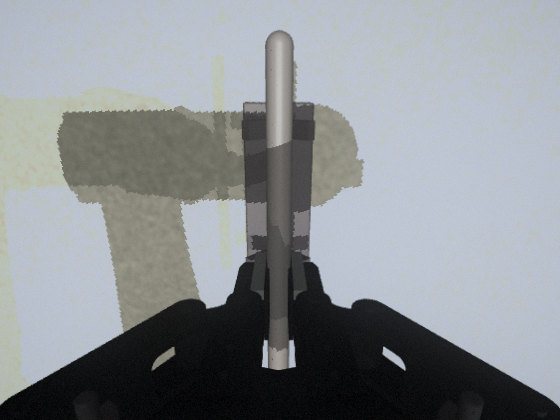

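The wrist view shows the bar centred over the cradle and parallel to its vees, along column 280. The far block is near row 128.

```bash
python3 -m handwheel '[[0,0,0.05,0,0,0,-1],[0,0,0.095,0,0,0,-1],[0,0,0.12,0,0,0,-1],[0,0,0.126,0,0,0,-1],[0,0,0.128,0,0,0,-1],[0,0,0.128,0,0,0,-1]]'; python3 p.py
```

```text
clock: 24.08
position: [454.2, -315.0, 30.6]
ee_rot: [0.987, -0.16, 0.001, 0.0]
contact_force: [0.4, 0.6, -1.0]
gripper_width: 7.9
grasp_force: 59.3
{'phi': np.float64(244.12), 'r': np.float64(401.5), 'bear': np.float64(-18.4), 'F': array([ 0.4,  0.6, -1. ]), 'torque': np.float64(-0.054), 'push': np.float64(0.46)} Mz 0.006 Ftan 0.7
```

```bash
python3 -m handwheel '[[0,0,0.004,0,0,0,-1],[0,0,0.0075,0,0,0,-1],[0,0,0.0075,0,0,0,-1],[0,0,0.0075,0,0,0,-1]]'; python3 p.py
```

```text
clock: 24.58
position: [453.5, -314.7, 22.7]
ee_rot: [0.987, -0.16, 0.001, 0.0]
contact_force: [-0.9, 1.8, 5.7]
gripper_width: 8.1
grasp_force: 60.1
{'phi': np.float64(244.01), 'r': np.float64(401.5), 'bear': np.float64(-18.42), 'F': array([-0.9,  1.8,  5.7]), 'torque': np.float64(0.733), 'push': np.float64(-6.21)} Mz -0.082 Ftan 2.0
```

```bash
python3 -m handwheel '[[0,0,0,0,0,0,-0.5],[0,0,0,0,0,0,0],[0,0,0,0,0,0,0.5],[0,0,0,0,0,0,1],[0,0,0,0,0,0,1],[0,0,0,0,0,0,1]]'; python3 -m handwheel '[[0,0,-0.03,0,0,0,1],[0,0,-0.08,0,0,0,1],[0,0,-0.13,0,0,0,1],[0,0,-0.17,0,0,0,1],[0,0,-0.17,0,0,0,1],[0,0,-0.17,0,0,0,1]]'
python3 - <<'E'
from h import *
s=read_state();i,d=get_image("wrist");j,_=get_image("scene");cv2.imwrite("pics/fin.png",np.vstack([cv2.resize(i,(400,300)),cv2.resize(j[130:340,130:410],(400,300))]))
P=cloud(cam("wrist",s),d);m=(P[...,2]>41)&(P[...,2]<49)
T=R.from_quat(s["ee_rot"]).as_matrix()
E
```

```text
clock: 25.32
position: [453.0, -314.7, 21.7]
ee_rot: [0.987, -0.16, -0.0, -0.0]
contact_force: [0.5, -0.8, 0.4]
gripper_width: 85.1
grasp_force: 0.0
clock: 26.08
position: [452.4, -314.3, 191.0]
ee_rot: [0.987, -0.16, -0.001, -0.0]
contact_force: [-0.1, -0.3, -0.8]
gripper_width: 85.2
grasp_force: 0.0
```

View pics/fin.png

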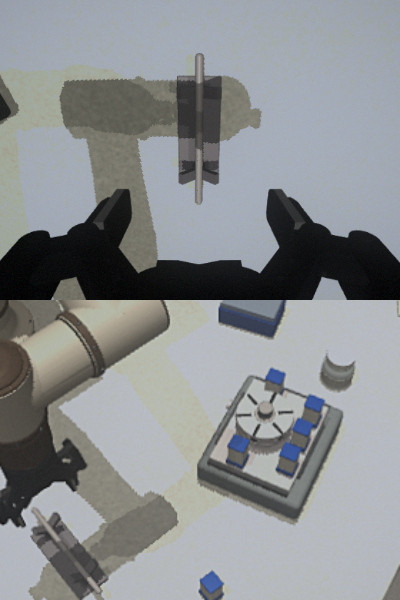

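The final picture shows the bar centred in both vees of the cradle, overhanging about equally at each end, with the mixer and bystanders where they were.

```bash
python3 -c "
from bench import job_done
print(job_done())"
```

```text
the job is handed in; nothing more can be done
None
```

I handed the job in: the collar clamps the carrier at about 13 N of push at mid-bar (aim about 14 N), and the bar is back in its cradle with nothing else visibly moved; the hand-in returned no verdict.

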